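# Shut and key-lock the guard of a safety test box

## Task

Make the test box safe to switch on: slide its clear guard fully shut, then lock it with the T-key that stands loose in the lock beside it. The key's blade has not found its slot yet, so turn the key gently back and forth until it drops in, then turn it clockwise to the stop so that the bolt goes through the guard's keeper. Leave the key standing in the lock, do not force it, and leave the tools and parts lying round the box alone.

Things in the scene. Friction and masses are not known exactly. Their poses are not given: they have to be found in the camera images.
- test_box: grey sheet-metal test box fixed to the bench, 200 (x, depth) x 330 (y, length) x 70 mm high to its deck. Origin: centre of its underside, at bench height; z up; its -x face is the front with sockets, its +y end the left end seen from the front. The lock (steel case with a round collar) stands on the deck at its right front; the guard covers the middle and opens to the left.
- guard (a joint): position of the clear guard along the box's y in m: 0 = fully shut (against its stop, toward the lock), 0.11 = fully open to the left (+y). It takes about 2 N to slide, and stays where it is left.
- guard_handle (a point): centre of the bar of the guard's black bow handle, 111 mm above the bench. The bar is 90 mm long (box x), 14 mm wide (box y), 14 mm high, with 12 mm legs at both ends and 23 mm of free space beneath it; the guard's top is about 80 mm above the bench. Pinch it across its 14 mm width from above, or push it.
- key_bar (a point): centre of the T-bar of the loose steel key (70 mm tall, 140 g). Black bar along the key's x: 80 long, 12 wide, 18 mm high; z up. 159 mm above the bench while the blade rests on the barrel, 147 mm once it has dropped into the slot (12 mm lower). It has 1 mm of play in the collar and may lean a few degrees. Drops by its own weight if loosely held; pressed down lightly if pinched.
- key_blade (a point): centre of the key's flat blade, 55 mm below the bar's centre: 26 wide (along the bar), 7 thick, 12 mm tall, the same after half a turn. Above it a round boss 26 mm across and 20 mm high, then a 15 mm shank.
- lock_mouth (a point): centre of the collar's mouth, on the vertical axis on which the key turns, 122 mm above the bench; axes as the box's. Collar 40 mm across, bore 27.5 mm. The barrel below stops at 90 degrees clockwise (seen from above, bar measured from the box's x axis: locked, bar along the box's length) and at -6 degrees.
- barrel_face (a point): centre of the face of the barrel, out of sight in the lock, 98 mm above the bench; axes as the box's (do not turn). Its slot, 10.5 mm wide, was left anywhere from 0 to 43 degrees clockwise of the box's x (must be felt); the bar starts at 57 to 80, so turn back anticlockwise. The blade drops in within 7 degrees. The barrel is stiff (0.15 N m), stays put, and turns only with the blade in.
- bolt (a joint): travel of the lock's bolt in m: about 0 = drawn back (as at the start), 0.0155 = fully out, through the fork of the keeper plate on the guard. The barrel drives it after some free play, over the last half of its turn. With the guard more than 4 mm from shut the bolt meets the keeper.
- calliper: digital calliper lying left of the box, 205 x 70 x 14 mm; leave alone
- pliers: flat-nose pliers lying right of the box, 119 x 33 x 10 mm; leave alone
- flux_tin: round flat tin behind the box, 57 mm across, 21 mm high; leave alone
- spare_board: small green circuit board lying at the left rear, 45 x 70 x 11 mm; leave alone
Things that resemble listed ones, but are neither listed nor needed, are in the scene too. What is shaped like the part that bears key_bar but red is not meant.

How it is judged:
By the outcome, as a careful person would: the job done as asked, in the order asked, and still so for the second after the job is handed in, with the robot touching nothing.
It also fails if it takes over 72 s, if anything falls off the work surface, if the arm or the gripper's body presses on something with over 40 N, if the wrist force passes 120 N, or if a joint passes its speed limit or range.

## Robot

A 6-joint arm with a two-finger parallel gripper is mounted at the origin on a cart in front of the work surface, level with it; the furniture and walls round the work are solid. World frame = base frame: x ahead of the robot, y to its left, z up, the work surface at z = 0. Lengths are in m, angles in rad, forces in N, time in s.
With the tool pointing down it reaches from about 0.35 to 0.775 m from the base axis. Payload 5.5 kg.
Tool frame: the origin (TCP) lies midway between the tips of the shut fingers; the grasp point (between the pads) lies grasp_offset behind it (grasp_offset is the distance from the TCP to the grasp point, in m); z points along the fingers, y is the line along which they close (so a half turn about z gives the same grasp; the last joint's range is limited). The gripper opens to 85 mm and grips with 20 to 120 N. Pads are 22 mm wide; open, the fingers measure 114 mm over their backs; the gripper's body (76 mm by 85 mm) begins 54 mm behind the grasp point. The pads swing forward as they close: fully open they stand 13 mm farther back than shut.
Start: joints at [1.049, 0.313, 0.046, 1.304, 0, 1.431], TCP at [0.214, 0.534, 0.231] pointing down, gripper open.
Joint ranges: [-2.76, 2.76], [-0.86, 1.69], [-1.03, 1.26], [-2.2, 2.34], [-1.47, 1.5], [-3.14, 3.14]. Speed limits (rad/s): [2.57, 2.57, 3.14, 3.14, 3.14, 3.14].

## Interface

Orientations are given as a unit quaternion [w, x, y, z].
In Python, from workcell import * gives the robot as it stands.
- The arm moves only by the tool step_arm, never from a script. Its argument "deltas" is a list of rows, each a list of 7 numbers: the shift along the world's x, y, z in mm, then the turn, a rotation vector about the world's x, y, z in degrees, then the gripper's target within -1 to 1 (fully open at 1, half-way at 0, shut at -1). A call has 1 to 5 rows; each row shifts and turns the commanded pose from where the row before left it; what a row does not reach is not made up. A row lasts 1/10 s, in which the tool goes at most 50 mm and 8.59 degrees, less where a joint would pass 70% of its speed; a pose out of reach is approached as far as the arm can. A call is refused whole if a number of a shift passes 50 or a number of a turn 8.59, either way. A call with a gripper value outside its range is refused whole. The fingers move at their own pace and stop on an object; "newtons" is the grip in N (left out, the last holds). Time passes only in rows, so rows that do not move let the fingers close. It gives the time, the measured TCP pose, the force, the opening and the grip force at its end, in the units of the state.
- get_state(): the state, without advancing time (a new reading comes with each control period).
- read_camera(name): name is "scene" or "top"; returns a dict with "image" (420x560x3 uint8, red, green, blue), "z_map" (420x560 float32, m along the optical axis (not along the pixel's ray), 0 where there is no reading), "K" (3x3 intrinsics, pixels), "world_from_camera" (4x4, takes a point from camera to world coordinates). Camera axes: x right, y down, z forward; pixel columns grow to the right and rows downward; lengths in m; the calibration is good to about 2 mm. A picture is of the moment at which its call begins.
- hand_in(): hands the job in; it is judged then, once.
The state is a dict: "clock": time; "joint_pos": joint angles; "qvel": joint speeds; "tau": joint torques, N m; "tcp_pos": TCP position; "orientation": TCP orientation; "wrist_force": force on the tool from outside, world axes, zero at the start; "ft_torque": the same for the moment, N m; "finger_gap": finger opening in m; "grip_force": force on a finger pad.
Only numpy, scipy, OpenCV 4.12 (cv2) and the standard library are available. Lean on these libraries where they do the work, as an engineer would, in place of code of your own. Each camera call takes 0.05 s, during which the arm holds its last target. There are 200 camera calls.

## Working session

There is one attempt and no reset: what is moved stays moved. The work goes in short steps, Python scripts to look and compute and a tool call to move; the robot and the scene stay as the last step left them, time stands still between calls to the robot, and variables do not carry over. Pictures are saved under pics/ and viewed, at most 10 in all, crops included, and the job is handed in when it is done.

Besides the shell and the picture viewer there is one more tool, called as name(argument=value, ...), one argument or row to a line, values as JSON. step_arm: Moves the arm, as the interface text tells. Its arguments: {"type":"object","properties":{"deltas":{"type":"array","items":{"type":"array","items":{"type":"number"}}},"newtons":{"type":"number"}},"required":["deltas"]}

```bash
mkdir -p pics; cat > h.py <<'E'
from workcell import *
import numpy as np, cv2
def snap(n):
    c=read_camera(n); np.savez('/tmp/%s.npz'%n,**{k:c[k] for k in('image','z_map','K','world_from_camera')}); return c
def world(c):
    z=c['z_map']; v,u=np.mgrid[:z.shape[0],:z.shape[1]]; K=c['K']
    p=np.stack([(u-K[0,2])/K[0,0]*z,(v-K[1,2])/K[1,1]*z,z,np.ones_like(z)],-1)@c['world_from_camera'].T
    p=p[...,:3]; p[z==0]=np.nan; return p
def save(img,f,s=1): cv2.imwrite('pics/'+f,cv2.resize(img[...,::-1],None,fx=s,fy=s,interpolation=cv2.INTER_CUBIC))
E
python3 - <<'E'
from h import *
for n in('scene','top'):
    c=snap(n); save(c['image'],n+'0.png',1.4); print(c['K'],c['world_from_camera'])
print(get_state())
E
```

```text
[[441.37882269   0.         287.54638897]
 [  0.         441.37882269 213.20886014]
 [  0.           0.           1.        ]] [[ 0.6985172  -0.42191423  0.57798105 -0.1204274 ]
 [-0.71526529 -0.38720631  0.58177903 -0.5917503 ]
 [-0.02166294 -0.81979245 -0.57225087  0.84724049]
 [ 0.          0.          0.          1.        ]]
[[427.71132922   0.         281.92684095]
 [  0.         427.71132922 212.91206833]
 [  0.           0.           1.        ]] [[ 0.01968823 -0.98086094  0.19371163  0.39574404]
 [-0.99957408 -0.02348514 -0.01732373  0.12608798]
 [ 0.02154152 -0.19328805 -0.98090555  1.17729217]
 [ 0.          0.          0.          1.        ]]
{'clock': 0.1, 'joint_pos': array([1.04938534e+00, 3.13918605e-01, 4.50998495e-02, 1.30359808e+00,
       3.03361559e-05, 1.43122762e+00]), 'qvel': array([-2.85627919e-04, -1.64539134e-03,  4.09328862e-03, -3.55506929e-04,
       -2.80385179e-04,  8.63265861e-05]), 'tau': array([ 2.65743351e-03, -4.81725526e+01,  2.99245262e+01,  1.27511012e-02,
       -1.58492185e-04,  2.66542935e-05]), 'tcp_pos': array([0.21402032, 0.5332014 , 0.23050482]), 'orientation': array([-2.77280619e-04,  1.89763327e-01,  9.81829529e-01, -7.61486018e-04]), 'wrist_force': array([ 0.2048844 , -0.07062808, -0.28073209]), 'ft_torque': array([-0.00100591,  0.0361351 , -0.04498545]), 'grip_force': 0.0, 'finger_gap': 0.08528525573692895}
```

View pics/scene0.png

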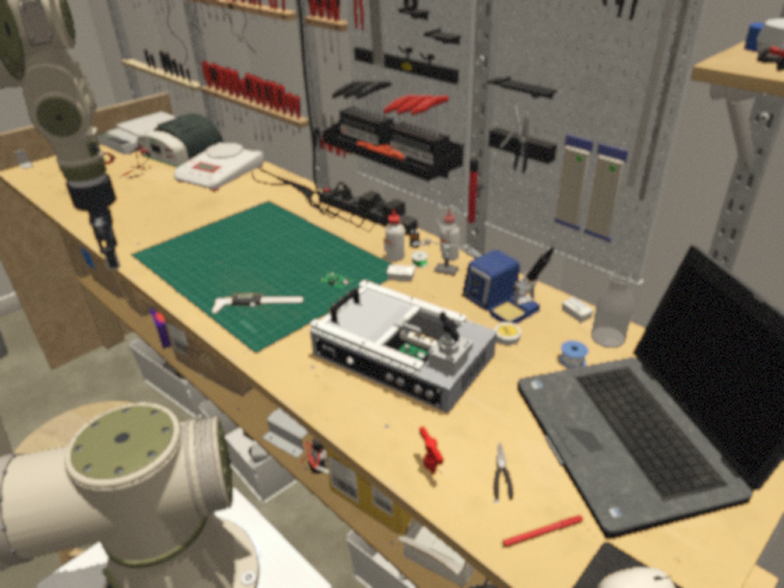

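View pics/top0.png

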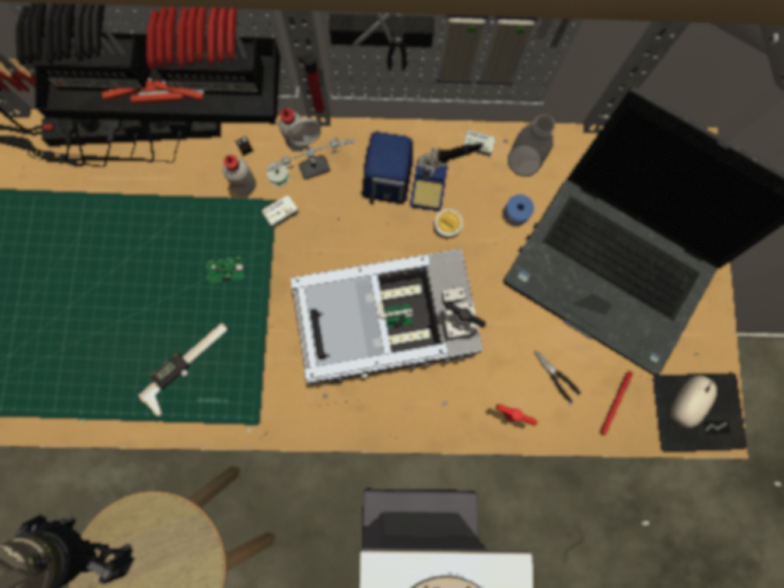

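The top view (1.4x) shows the box at (385,315) with the guard open to the left. The black guard handle is at (318,333) and the black T-key is in the lock at (463,313). The candidates for the key are the black one in the lock at (463,313) and the red one lying at (515,413). The black one in the collar fits the description, and the red one is the decoy. Next I'll measure both points and take an enlarged crop.

```bash
python3 - <<'E'
from h import *
for n in('top','scene'):
    c=dict(np.load('/tmp/%s.npz'%n)); P=world(c); x,y,z=P[...,0],P[...,1],P[...,2]; im=c['image'].astype(int)
    reg=(x>.3)&(x<.75)&(y>-.3)&(y<.35)
    def rep(m,s):
        m=m.astype(np.uint8); k,l,st,ce=cv2.connectedComponentsWithStats(m)
        for i in range(1,k):
            if st[i,4]<15: continue
            q=P[l==i]; r=cv2.minAreaRect((q[:,:2]*1000).astype(np.float32)); print(n,s,st[i,4],ce[i].round(),q.mean(0).round(4),np.median(q[:,2]).round(4),'rect',np.round(r[0],1),np.round(r[1],1),round(r[2],1))
    rep(reg&(z>.058)&(z<.1),'box')
    dark=im.max(-1)<75
    rep(reg&(z>.100)&(z<.13)&dark,'handle')
    rep(reg&(z>.140)&(z<.19),'key')
    rep(reg&(z>.113)&(z<.128)&~dark,'collar')
a=dict(np.load('/tmp/top.npz'))['image'][170:280,200:350]
b=dict(np.load('/tmp/scene.npz'))['image'][190:300,215:365]
save(np.hstack([a,b]),'crop1.png',2.6)
E
```

```text
top box 6880 [267. 225.] [0.5807 0.1431 0.0778] 0.0785 rect [585.8 123.8] [203.3 330.4] 11.7
top box 177 [368. 295.] [ 0.405  -0.1186  0.0692] 0.0696 rect [ 405.3 -118.8] [79.5 20.4] 73.3
top handle 127 [226. 239.] [0.5361 0.2444 0.1177] 0.1181 rect [537.6 244.3] [83.   9.9] 11.6
top key 209 [331. 224.] [ 0.5715 -0.0109  0.1666] 0.1673 rect [572.6 -11.5] [77.5 20.9] 56.2
top collar 60 [224. 235.] [0.546  0.2519 0.1174] 0.1177 rect [539.6 251. ] [88.5 13. ] 4.4
top collar 58 [327. 230.] [ 0.5629 -0.0062  0.1204] 0.1207 rect [564.   -7.1] [37.1 17.7] 61.0
scene box 4224 [284. 239.] [0.563  0.1137 0.0763] 0.0771 rect [581.4 119.3] [207.1 332. ] 11.3
scene box 200 [308. 318.] [ 0.3981 -0.1259  0.0674] 0.0682 rect [ 400.3 -124. ] [81.3 20.1] 74.4
scene handle 92 [245. 215.] [0.531  0.2384 0.1143] 0.1152 rect [534.2 240.7] [83.9 13.5] 10.4
scene key 160 [321. 233.] [ 0.5636 -0.0198  0.1629] 0.1656 rect [567.  -16.6] [79.9 19. ] 54.7
scene collar 96 [320. 247.] [ 0.5604 -0.0212  0.1199] 0.1203 rect [561.8 -19.8] [25.4 36.5] 30.0
```

View pics/crop1.png

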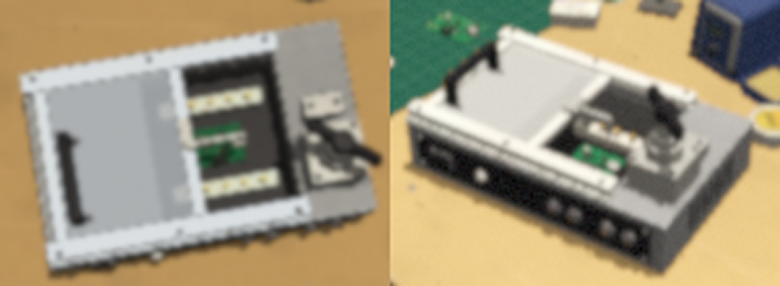

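```bash
python3 - <<'E'
from h import *
o=[]
for n,(v,u) in(('top',(224,331)),('scene',(238,321))):
    c=dict(np.load('/tmp/%s.npz'%n)); P=world(c)
    a=c['image'][v-25:v+25,u-25:u+25]; h=np.clip((P[v-25:v+25,u-25:u+25,2]-.06)/.115,0,1)
    h=cv2.applyColorMap((np.nan_to_num(h)*255).astype(np.uint8),cv2.COLORMAP_JET)[...,::-1]
    o.append(np.hstack([a,h]))
    z=P[...,2]; m=(z>.155)&(z<.19)&(abs(P[...,0]-.57)<.06)&(abs(P[...,1]+.014)<.06); q=P[m]
    w,V=np.linalg.eigh(np.cov(q.T)); print(n,len(q),q.mean(0),V[:,2],np.degrees(np.arctan2(V[1,2],V[0,2])),np.sqrt(w))
save(np.vstack(o),'key.png',5.6)
E
```

```text
top 205 [ 0.57154058 -0.01104357  0.1668372 ] [-0.4658828  -0.88479977  0.00908787] -117.76861625954459 [0.00300586 0.004772   0.0213045 ]
scene 141 [ 0.56428342 -0.01909328  0.16473794] [-0.46647162 -0.88418799 -0.02481595] -117.81481306547818 [0.00286963 0.00491931 0.02229357]
```

View pics/key.png

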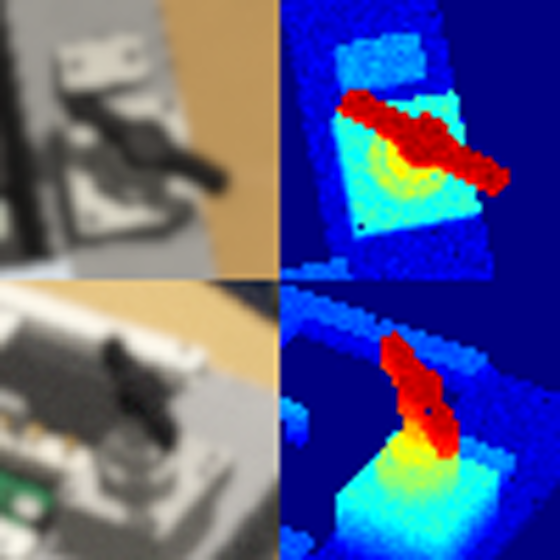

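The key's bar lies at about 62° in world axes and the box yaw is about 11.5°, so the bar is about 51° anticlockwise of the box's x. That isn't within the stated 57–80° range, so I'll re-measure it later. First I'll close the guard by pushing its handle with the fingers shut.

step_arm(
  deltas=[
    [39,-31,-4,0,0,4.2,-1],
    [39,-31,-4,0,0,4.2,-1],
    [39,-31,-4,0,0,4.2,-1],
    [39,-31,-4,0,0,4.2,-1],
    [39,-31,-4,0,0,4.2,-1],
  ],
  newtons=30,
)

```text
clock: 0.6
tcp_pos: [0.4103, 0.3771, 0.2108]
orientation: [-0.0, 0.006, 1.0, -0.0]
wrist_force: [0.5, 1.3, -0.0]
finger_gap: 0.0125
grip_force: 0.0
```

step_arm(
  deltas=[
    [39,-31,-4,0,0,4.2,-1],
    [39,-31,-4,0,0,4.2,-1],
    [39,-31,-4,0,0,4.2,-1],
    [0,0,0,0,0,0,-1],
    [0,0,0,0,0,0,-1],
  ],
)

```text
clock: 1.1
tcp_pos: [0.5267, 0.2843, 0.1983]
orientation: [-0.001, -0.1, 0.995, -0.0]
wrist_force: [-0.3, 1.1, -0.5]
finger_gap: 0.0002
grip_force: 0.0
```

step_arm(
  deltas=[
    [0,0,-35,0,0,0,-1],
    [0,0,-35,0,0,0,-1],
    [0,0,-33,0,0,0,-1],
    [0,0,0,0,0,0,-1],
    [3,-15,0,0,0,0,-1],
  ],
)

```text
clock: 1.6
tcp_pos: [0.5277, 0.2723, 0.0966]
orientation: [-0.001, -0.104, 0.995, 0.0]
wrist_force: [0.2, -0.6, 0.6]
finger_gap: -0.0001
grip_force: 0.0
```

step_arm(
  deltas=[
    [3,-15,0,0,0,0,-1],
    [3,-15,0,0,0,0,-1],
    [3,-15,0,0,0,0,-1],
    [3,-15,0,0,0,0,-1],
    [0,0,0,0,0,0,-1],
  ],
)

```text
clock: 2.1
tcp_pos: [0.5426, 0.2079, 0.0971]
orientation: [0.001, -0.1, 0.995, -0.001]
wrist_force: [0.7, 0.0, -0.1]
finger_gap: -0.0001
grip_force: 0.0
```

```bash
python3 - <<'E'
from h import *
print(get_state()['wrist_force'],get_state()['tcp_pos'])
c=snap('top'); s=snap('scene'); save(np.hstack([c['image'][170:280,200:350],s['image'][190:300,215:365]]),'push.png',2.6)
E
```

```text
[ 0.67461783  0.02574762 -0.06992648] [0.54255462 0.20794099 0.09706921]
```

View pics/push.png

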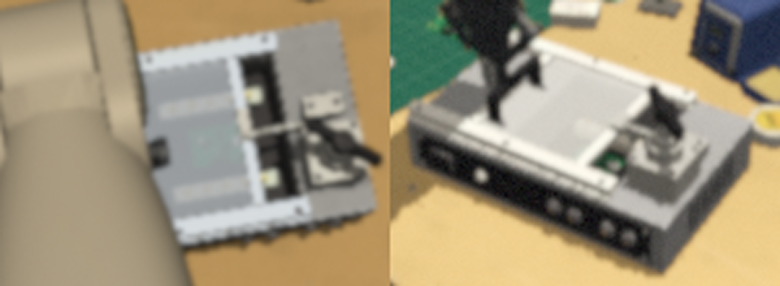

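The guard is sliding right with the fingers behind its handle. Its front edge is now at about crop x=243, and the stop is near x=290. I'll keep pushing and slow down near the end.

step_arm(
  deltas=[
    [3,-15,0,0,0,0,-1],
    [3,-15,0,0,0,0,-1],
    [1,-5,0,0,0,0,-1],
    [1,-5,0,0,0,0,-1],
    [0,0,0,0,0,0,-1],
  ],
)

```text
clock: 2.7
tcp_pos: [0.5494, 0.1697, 0.0962]
orientation: [-0.0, -0.102, 0.995, -0.0]
wrist_force: [0.4, -0.2, -0.2]
finger_gap: -0.0
grip_force: 0.0
```

step_arm(
  deltas=[
    [0.6,-3,0,0,0,0,-1],
    [0.6,-3,0,0,0,0,-1],
    [0.6,-3,0,0,0,0,-1],
    [0,0,0,0,0,0,-1],
  ],
)

```text
clock: 3.1
tcp_pos: [0.5504, 0.164, 0.0962]
orientation: [-0.0, -0.103, 0.995, 0.003]
wrist_force: [-1.8, 9.0, 0.5]
finger_gap: -0.0
grip_force: 4.8
```

step_arm(
  deltas=[
    [0.4,-2,0,0,0,0,-1],
    [0,0,0,0,0,0,-1],
  ],
)

```text
clock: 3.3
tcp_pos: [0.5503, 0.1639, 0.0963]
orientation: [-0.0, -0.104, 0.995, 0.004]
wrist_force: [-3.1, 15.4, 0.8]
finger_gap: 0.0003
grip_force: 7.9
```

step_arm(
  deltas=[
    [-2,12,0,0,0,0,-1],
    [-3,15,0,0,0,0,-1],
    [0,0,45,0,0,0,-1],
    [0,0,50,0,0,8,-1],
    [0,0,50,0,0,8,-1],
  ],
)

```text
clock: 3.8
tcp_pos: [0.5457, 0.187, 0.2425]
orientation: [-0.001, -0.243, 0.97, -0.0]
wrist_force: [1.4, 0.1, 0.1]
finger_gap: -0.0005
grip_force: 0.0
```

```bash
python3 - <<'E'
from h import *
for n in('top','scene'):
    c=snap(n); P=world(c); x,y,z=P[...,0],P[...,1],P[...,2]
    m=(z>.157)&(z<.175)&(abs(x-.57)<.06)&(abs(y+.014)<.05); q=P[m]
    w,V=np.linalg.eigh(np.cov(q[:,:2].T)); a=np.degrees(np.arctan2(V[1,1],V[0,1]))%180
    t=(q[:,:2]-q[:,:2].mean(0))@V; print(n,len(q),q.mean(0).round(4),'mid',(q[:,:2].mean(0)+V@((t.max(0)+t.min(0))/2)).round(4),a,np.ptp(t,axis=0), q[:,2].max())
    # deck rim: straight outline of box
    b=(z>.058)&(z<.1)&(x>.42)&(x<.72)&(y>-.07)&(y<.32)
    r=cv2.minAreaRect((P[b][:,:2]*1000).astype(np.float32)); print(r)
    m=(z>.1)&(z<.125)&(c['image'].max(-1)<75)&(x>.48)&(x<.66)&(y>.08)&(y<.2)
    if m.sum()>10: print('handle',m.sum(),P[m].mean(0))
    m=(z>.115)&(z<.13)&(abs(x-.57)<.06)&(abs(y+.014)<.05); q=P[m]; print('collar',m.sum(),cv2.minEnclosingCircle((q[:,:2]*1000).astype(np.float32)))
print(get_state()['tcp_pos'])
a=cv2.resize(dict(np.load('/tmp/top.npz'))['image'][170:280,200:350],None,fx=2.6,fy=2.6)
cv2.imwrite('pics/shut.png',a[...,::-1])
E
```

```text
top 198 [ 0.5715 -0.0116  0.1671] mid [ 0.5725 -0.0114] 62.06256499233991 [0.02016764 0.07795347] 0.17307190830133368
((601.370361328125, 47.58769989013672), (202.47817993164062, 175.80126953125), 11.522791862487793)
collar 72 ((569.2926635742188, -9.273202896118164), 18.012609481811523)
scene 131 [ 0.5648 -0.0189  0.1653] mid [ 0.5672 -0.0171] 62.11394532503384 [0.01987578 0.07850425] 0.17087687299850152
((579.990966796875, 119.09101867675781), (204.76132202148438, 333.6819152832031), 11.837433815002441)
handle 98 [0.55094208 0.13785309 0.11411159]
collar 94 ((565.8340454101562, -17.75511932373047), 18.61149024963379)
[0.54987129 0.1877923  0.24938181]
```

View pics/shut.png

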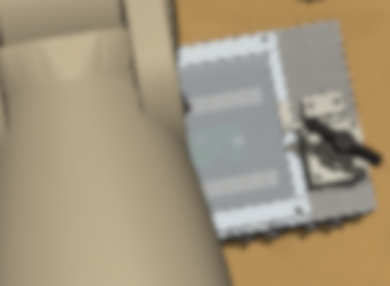

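The guard is shut, with its front edge at crop x=290 against the lock side. The key is unchanged, with its bar near (345,140). Both cameras put the bar at 62° in world axes, centred near (0.570,-0.014). I'll move above it with tool y across the bar.

```bash
python3 -c "
from h import *
import workcell; print(grasp_offset if 'grasp_offset' in globals() else [k for k in dir(workcell) if k[0]!='_'])
s=get_state(); x,y=s['orientation'][1:3]; print(s['tcp_pos'],s['orientation'],s['joint_pos'],np.degrees(np.arctan2(y*y-x*x,2*x*y)))"
```

```text
0.0187
[0.54987129 0.1877923  0.24938181] [ 6.44440867e-03 -2.41197665e-01  9.70454377e-01 -6.76686069e-04] [ 1.91335067e-01  3.10140211e-01  8.57368555e-02  1.33345096e+00
 -6.78118934e-04 -2.95879282e-01] 117.91507451638306
```

step_arm(
  deltas=[
    [4,-40,0,0,0,6.9,0],
    [4,-40,0,0,0,6.9,0],
    [4,-40,0,0,0,6.9,0],
    [4,-40,0,0,0,6.9,0],
    [4,-42,0,0,0,6.9,0],
  ],
)

```text
clock: 4.4
tcp_pos: [0.5663, -0.0164, 0.2411]
orientation: [-0.0, -0.519, 0.855, -0.0]
wrist_force: [0.9, 0.1, -0.1]
finger_gap: 0.0425
grip_force: 0.0
```

step_arm(
  deltas=[
    [0,0,-30,0,0,0,0],
    [0,0,0,0,0,0,0],
  ],
)

```text
clock: 4.6
tcp_pos: [0.5643, -0.0162, 0.2077]
orientation: [-0.003, -0.515, 0.857, 0.002]
wrist_force: [-0.1, -0.1, -1.3]
finger_gap: 0.0429
grip_force: 0.0
```

```bash
python3 - <<'E'
from h import *
s=get_state(); x,y=s['orientation'][1:3]; print(s['tcp_pos'],s['finger_gap'],np.degrees(np.arctan2(y*y-x*x,2*x*y)))
c=snap('scene'); save(c['image'][140:280,240:420],'over.png',4)
E
```

```text
[ 0.56425578 -0.0161594   0.20770983] 0.04285268689148454 152.05474710783972
```

View pics/over.png

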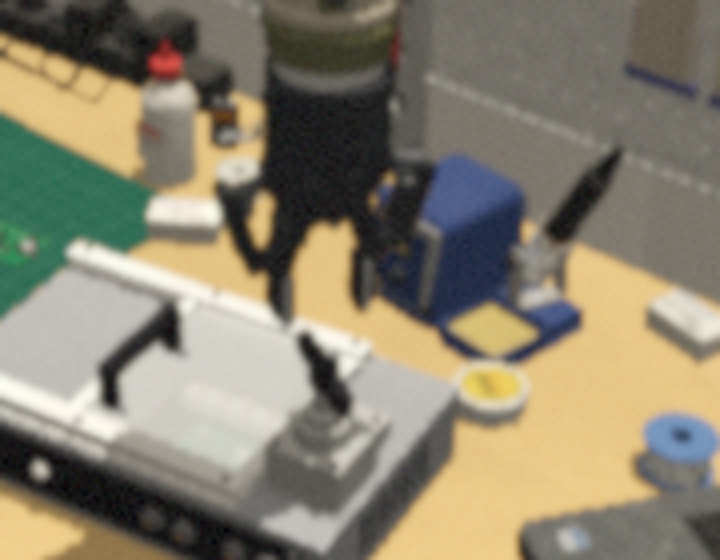

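The open fingers straddle the bar: tips at (283,310) and (363,300), bar at (327,370). I'll descend and grip lightly.

step_arm(
  deltas=[
    [5,2,-22,0,0,0,0],
    [0,0,-22,0,0,0,0],
    [0,0,-20,0,0,0,0],
    [0,0,0,0,0,0,0],
    [0,0,0,0,0,0,0],
  ],
)

```text
clock: 5.15
tcp_pos: [0.5717, -0.0124, 0.1483]
orientation: [0.0, -0.517, 0.856, -0.0]
wrist_force: [-0.2, 0.4, -0.4]
finger_gap: 0.0425
grip_force: 0.0
```

step_arm(
  deltas=[
    [0,0,0,0,0,0,-0.7],
    [0,0,0,0,0,0,-1],
    [0,0,0,0,0,0,-1],
  ],
  newtons=20,
)

```text
clock: 5.45
tcp_pos: [0.5725, -0.0133, 0.1491]
orientation: [0.001, -0.517, 0.856, -0.001]
wrist_force: [-0.3, 0.6, 5.9]
finger_gap: 0.0207
grip_force: 21.1
```

step_arm(
  deltas=[
    [0,0,0,0,0,0,0],
    [0,0,0,0,0,0,0],
    [0,0,-6,0,0,0,0],
    [0,0,0,0,0,0,0],
  ],
)

```text
clock: 5.85
tcp_pos: [0.5707, -0.0134, 0.1401]
orientation: [-0.001, -0.517, 0.856, 0.001]
wrist_force: [-0.7, -0.3, -0.1]
finger_gap: 0.0424
grip_force: 0.0
```

step_arm(
  deltas=[
    [0,0,0,0,0,0,-1],
    [0,0,0,0,0,0,-1],
    [0,0,0,0,0,0,-1],
    [0,0,0,0,0,0,-1],
    [0,0,0,0,0,0,-1],
  ],
)

```text
clock: 6.35
tcp_pos: [0.5714, -0.0133, 0.1412]
orientation: [-0.0, -0.517, 0.856, 0.0]
wrist_force: [0.6, -0.4, -0.7]
finger_gap: 0.0214
grip_force: 20.1
```

```bash
python3 - <<'E'
from h import *
s=get_state(); x,y=s['orientation'][1:3]; print(s['tcp_pos'],s['finger_gap'],np.degrees(np.arctan2(y*y-x*x,2*x*y)),s['wrist_force'],s['ft_torque'])
c=snap('scene'); save(c['image'][190:270,280:360],'grip.png',7)
P=world(c);x,y,z=np.moveaxis(P,-1,0)
E
```

```text
[ 0.5713783  -0.01334663  0.14118041] 0.02135109986435981 152.22366642642302 [ 0.63516875 -0.37160308 -0.65866906] [ 0.00412492 -0.02494585  0.01099631]
```

View pics/grip.png

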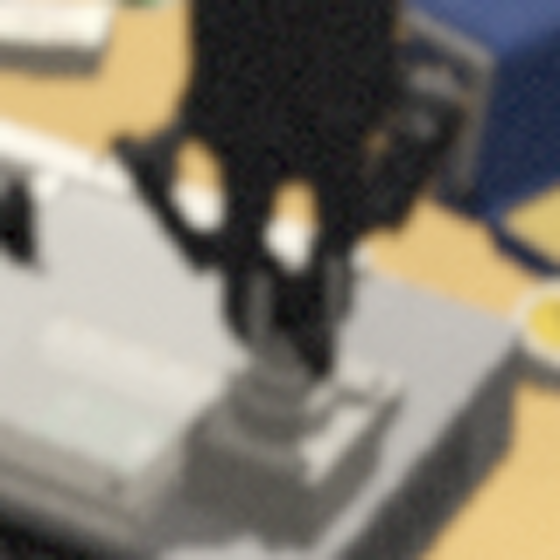

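The fingers hold the bar at its 21 mm hub, with almost no force or moment. I'll press lightly and turn clockwise in small steps, watching height and force.

step_arm(
  deltas=[
    [0,0,-2,0,0,0,-1],
    [0,0,-1,0,0,-3,-1],
    [0,0,0,0,0,-4,-1],
    [0,0,0,0,0,-4,-1],
    [0,0,0,0,0,0,-1],
  ],
  newtons=25,
)

```text
clock: 6.9
tcp_pos: [0.5725, -0.0135, 0.1408]
orientation: [0.001, -0.432, 0.902, -0.001]
wrist_force: [-2.4, -0.3, 10.5]
finger_gap: 0.0209
grip_force: 25.6
```

```bash
cat > s.py <<'E'
from h import *
s=get_state(); x,y=s['orientation'][1:3]; print(s['clock'],s['tcp_pos'].round(4),s['finger_gap'].round(4),'yaw',np.degrees(np.arctan2(y*y-x*x,2*x*y)).round(1),s['wrist_force'].round(1),s['ft_torque'].round(3),s['grip_force'],'j6',s['joint_pos'][5])
E
cat > k.py <<'E'
from h import *
for n in('scene','top'):
    c=snap(n); P=world(c); x,y,z=P[...,0],P[...,1],P[...,2]
    m=(z>.13)&(z<.19)&(np.hypot(x-.569,y+.014)<.046)&(np.hypot(x-.569,y+.014)>.022)&(c['image'].max(-1)<90); q=P[m]
    if len(q)<8: print(n,len(q)); continue
    d=q[:,:2]-[.569,-.014]; a=np.degrees(np.arctan2(d[:,1],d[:,0])); print(n,len(q),'z',q[:,2].mean().round(4),'angle hist',dict(zip(*np.unique((a//10*10).astype(int),return_counts=True))))
E
python3 s.py; python3 k.py
```

```text
scene 77 z 0.1696 angle hist {np.int64(-140): np.int64(20), np.int64(-130): np.int64(20), np.int64(-120): np.int64(3), np.int64(-80): np.int64(2), np.int64(-70): np.int64(7), np.int64(-60): np.int64(9), np.int64(-50): np.int64(1), np.int64(40): np.int64(1), np.int64(50): np.int64(2), np.int64(60): np.int64(1), np.int64(140): np.int64(1), np.int64(150): np.int64(5), np.int64(160): np.int64(3), np.int64(170): np.int64(2)}
top 8 z 0.1689 angle hist {np.int64(50): np.int64(7), np.int64(90): np.int64(1)}Traceback (most recent call last):
  File "s.py", line 2, in <module>
    s=get_state(); x,y=s['orientation'][1:3]; print(s['clock'],s['tcp_pos'].round(4),s['finger_gap'].round(4),'yaw',np.degrees(np.arctan2(y*y-x*x,2*x*y)).round(1),s['wrist_force'].round(1),s['ft_torque'].round(3),s['grip_force'],'j6',s['joint_pos'][5])
                                                                                     ^^^^^^^^^^^^^^^^^^^^^
AttributeError: 'float' object has no attribute 'round'
```

step_arm(
  deltas=[
    [0,0,1,0,0,-4,-1],
    [0,0,0,0,0,-4,-1],
    [0,0,0,0,0,-4,-1],
    [0,0,0,0,0,-4,-1],
    [0,0,0,0,0,-4,-1],
  ],
)

```text
clock: 7.5
tcp_pos: [0.5723, -0.0134, 0.1409]
orientation: [0.001, -0.268, 0.963, -0.0]
wrist_force: [-0.9, -0.9, 6.6]
finger_gap: 0.0209
grip_force: 25.1
```

step_arm(
  deltas=[
    [0,0,0,0,0,-4,-1],
    [0,0,0,0,0,-4,-1],
    [0,0,0,0,0,0,-1],
  ],
)

```text
clock: 7.8
tcp_pos: [0.5722, -0.0135, 0.1408]
orientation: [0.001, -0.201, 0.98, -0.0]
wrist_force: [0.2, -0.1, 6.2]
finger_gap: 0.0209
grip_force: 25.1
```

```bash
sed -i "s/s\['finger_gap'\].round(4)/round(s['finger_gap'],4)/" s.py; python3 s.py
```

```text
7.8 [ 0.5722 -0.0135  0.1408] 0.0209 yaw 113.1 [ 0.2 -0.1  6.2] [0.069 0.286 0.003] 25.116164982318878 j6 -0.5676969303025365
```

step_arm(
  deltas=[
    [0,0,0,0,0,-4,-1],
    [0,0,0,0,0,-4,-1],
    [0,0,0,0,0,-4,-1],
    [0,0,0,0,0,0,-1],
  ],
)

```text
clock: 8.2
tcp_pos: [0.5722, -0.0135, 0.1404]
orientation: [0.001, -0.098, 0.995, -0.0]
wrist_force: [-1.3, -0.4, 4.4]
finger_gap: 0.0207
grip_force: 25.0
```

step_arm(
  deltas=[
    [0,0,0,0,0,-4,-1],
    [0,0,0,0,0,-4,-1],
    [0,0,0,0,0,-4,-1],
    [0,0,0,0,0,0,-1],
  ],
)

```text
clock: 8.6
tcp_pos: [0.5713, -0.0133, 0.1389]
orientation: [-0.0, 0.006, 1.0, 0.0]
wrist_force: [0.8, 0.1, -2.1]
finger_gap: 0.0211
grip_force: 24.7
```

```bash
python3 s.py; python3 k.py
```

```text
8.6 [ 0.5713 -0.0133  0.1389] 0.0211 yaw 89.3 [ 0.8  0.1 -2.1] [-0.002 -0.048  0.002] 24.69802737236023 j6 -0.1516202455016409
scene 88 z 0.1681 angle hist {np.int64(-180): np.int64(22), np.int64(-170): np.int64(12), np.int64(-130): np.int64(5), np.int64(-120): np.int64(8), np.int64(-110): np.int64(23), np.int64(-100): np.int64(7), np.int64(-90): np.int64(4), np.int64(-80): np.int64(2), np.int64(-70): np.int64(1), np.int64(100): np.int64(1), np.int64(170): np.int64(3)}
top 12 z 0.1734 angle hist {np.int64(80): np.int64(1), np.int64(90): np.int64(7), np.int64(100): np.int64(2), np.int64(150): np.int64(2)}
```

The upward force vanished and the key began to sink, with the bar about 12° clockwise of the box's x, so the blade has found its slot. I'll follow it down.

step_arm(
  deltas=[
    [0,0,-3,0,0,0,-1],
    [0,0,-3,0,0,0,-1],
    [0,0,-2,0,0,0,-1],
    [0,0,0,0,0,0,-1],
  ],
)

```text
clock: 9.1
tcp_pos: [0.5712, -0.0133, 0.1308]
orientation: [-0.0, 0.007, 1.0, 0.0]
wrist_force: [0.1, 0.2, -2.5]
finger_gap: 0.021
grip_force: 24.7
```

```bash
python3 s.py
```

```text
9.1 [ 0.5712 -0.0133  0.1308] 0.021 yaw 89.2 [ 0.1  0.2 -2.5] [-0.019 -0.104  0.012] 24.682203233242035 j6 -0.1506586209107387
```

step_arm(
  deltas=[
    [0,0,-2,0,0,0,-1],
    [0,0,-1.5,0,0,0,-1],
    [0,0,0,0,0,0,-1],
  ],
)

```text
clock: 9.4
tcp_pos: [0.572, -0.0134, 0.129]
orientation: [0.001, 0.007, 1.0, -0.0]
wrist_force: [-2.0, 0.6, 4.2]
finger_gap: 0.0209
grip_force: 25.2
```

The blade is seated, 12 mm lower. I'll firm the grip and turn clockwise to the stop, about 78° further.

step_arm(
  deltas=[
    [0,0,0.8,0,0,0,-1],
    [0,0,0,0,0,-5,-1],
    [0,0,0,0,0,-5,-1],
    [0,0,0,0,0,-5,-1],
    [0,0,0,0,0,-5,-1],
  ],
  newtons=60,
)

```text
clock: 9.9
tcp_pos: [0.5715, -0.0139, 0.1292]
orientation: [0.0, 0.182, 0.983, -0.001]
wrist_force: [-2.0, -1.5, 3.0]
finger_gap: 0.0202
grip_force: 58.8
```

```bash
python3 s.py; python3 k.py
```

```text
9.9 [ 0.5715 -0.0139  0.1292] 0.0202 yaw 69.0 [-2.  -1.5  3. ] [-0.425  0.292  0.167] 58.84176313877106 j6 0.2019141581621388
scene 107 z 0.1642 angle hist {np.int64(-150): np.int64(2), np.int64(-140): np.int64(6), np.int64(-130): np.int64(33), np.int64(-120): np.int64(12), np.int64(-110): np.int64(13), np.int64(-100): np.int64(9), np.int64(-40): np.int64(1), np.int64(80): np.int64(2), np.int64(160): np.int64(16), np.int64(170): np.int64(13)}
top 57 z 0.1664 angle hist {np.int64(60): np.int64(7), np.int64(70): np.int64(11), np.int64(80): np.int64(8), np.int64(130): np.int64(3), np.int64(140): np.int64(15), np.int64(150): np.int64(13)}
```

step_arm(
  deltas=[
    [0,0,0,0,0,-5,-1],
    [0,0,0,0,0,-5,-1],
    [0,0,0,0,0,-5,-1],
    [0,0,0,0,0,-5,-1],
    [0,0,0,0,0,-5,-1],
  ],
)

```text
clock: 10.5
tcp_pos: [0.5714, -0.0141, 0.1291]
orientation: [0.0, 0.39, 0.921, -0.001]
wrist_force: [-1.5, -3.3, 3.2]
finger_gap: 0.0201
grip_force: 59.0
```

```bash
python3 s.py; python3 k.py
```

```text
10.5 [ 0.5714 -0.0141  0.1291] 0.0201 yaw 44.1 [-1.5 -3.3  3.2] [-0.668  0.485  0.18 ] 58.973103761672974 j6 0.6359554638255611
scene 120 z 0.1586 angle hist {np.int64(-160): np.int64(1), np.int64(-150): np.int64(19), np.int64(-140): np.int64(20), np.int64(-130): np.int64(22), np.int64(-120): np.int64(3), np.int64(-70): np.int64(5), np.int64(-60): np.int64(22), np.int64(-50): np.int64(3), np.int64(130): np.int64(4), np.int64(140): np.int64(17), np.int64(150): np.int64(4)}
top 49 z 0.1605 angle hist {np.int64(40): np.int64(3), np.int64(50): np.int64(5), np.int64(60): np.int64(2), np.int64(100): np.int64(1), np.int64(110): np.int64(10), np.int64(120): np.int64(18), np.int64(130): np.int64(10)}
```

step_arm(
  deltas=[
    [0,0,0,0,0,-5,-1],
    [0,0,0,0,0,-5,-1],
    [0,0,0,0,0,-5,-1],
    [0,0,0,0,0,-5,-1],
    [0,0,0,0,0,-4,-1],
  ],
)

```text
clock: 11.1
tcp_pos: [0.5713, -0.014, 0.1291]
orientation: [0.0, 0.572, 0.82, -0.001]
wrist_force: [-3.8, -3.5, 6.0]
finger_gap: 0.0199
grip_force: 59.1
```

```bash
python3 s.py; python3 k.py
```

```text
11.1 [ 0.5713 -0.014   0.1291] 0.0199 yaw 20.3 [-3.8 -3.5  6. ] [-0.733  0.745  0.127] 59.112088680267334 j6 1.0531015281535896
scene 123 z 0.1617 angle hist {np.int64(-180): np.int64(2), np.int64(-170): np.int64(15), np.int64(-160): np.int64(17), np.int64(-150): np.int64(18), np.int64(-140): np.int64(15), np.int64(-130): np.int64(8), np.int64(-100): np.int64(1), np.int64(-90): np.int64(11), np.int64(-80): np.int64(21), np.int64(-70): np.int64(1), np.int64(110): np.int64(6), np.int64(120): np.int64(8)}
top 45 z 0.1543 angle hist {np.int64(80): np.int64(2), np.int64(90): np.int64(14), np.int64(100): np.int64(20), np.int64(110): np.int64(9)}
```

step_arm(
  deltas=[
    [0,0,0,0,0,-3,-1],
    [0,0,0,0,0,-3,-1],
    [0,0,0,0,0,-2,-1],
    [0,0,0,0,0,0,-1],
  ],
)

```text
clock: 11.6
tcp_pos: [0.5713, -0.014, 0.1292]
orientation: [0.0, 0.627, 0.779, -0.001]
wrist_force: [-2.3, -1.7, 5.6]
finger_gap: 0.0203
grip_force: 59.1
```

```bash
python3 s.py; python3 k.py
```

```text
11.6 [ 0.5713 -0.014   0.1292] 0.0203 yaw 12.4 [-2.3 -1.7  5.6] [-0.743  0.705  0.096] 59.14788007736206 j6 1.190320488861794
scene 109 z 0.1654 angle hist {np.int64(-180): np.int64(13), np.int64(-170): np.int64(11), np.int64(-160): np.int64(16), np.int64(-150): np.int64(25), np.int64(-140): np.int64(6), np.int64(-130): np.int64(1), np.int64(-100): np.int64(3), np.int64(-90): np.int64(27), np.int64(-80): np.int64(2), np.int64(-30): np.int64(1), np.int64(-10): np.int64(3), np.int64(170): np.int64(1)}
top 44 z 0.1546 angle hist {np.int64(80): np.int64(12), np.int64(90): np.int64(20), np.int64(100): np.int64(12)}
```

step_arm(
  deltas=[
    [0,0,0,0,0,-2,-1],
    [0,0,0,0,0,-2,-1],
    [0,0,0,0,0,0,-1],
  ],
)

```text
clock: 12.0
tcp_pos: [0.5713, -0.0139, 0.1292]
orientation: [0.0, 0.653, 0.757, -0.0]
wrist_force: [-3.2, -3.6, 5.5]
finger_gap: 0.02
grip_force: 59.2
```

```bash
python3 s.py; python3 k.py
```

```text
12.0 [ 0.5713 -0.0139  0.1292] 0.02 yaw 8.4 [-3.2 -3.6  5.5] [-0.664  0.714  0.079] 59.15177285671234 j6 1.260111760572223
scene 105 z 0.1664 angle hist {np.int64(-180): np.int64(9), np.int64(-170): np.int64(9), np.int64(-160): np.int64(28), np.int64(-150): np.int64(15), np.int64(-140): np.int64(2), np.int64(-110): np.int64(1), np.int64(-100): np.int64(12), np.int64(-90): np.int64(19), np.int64(-30): np.int64(1), np.int64(-20): np.int64(4), np.int64(-10): np.int64(1), np.int64(170): np.int64(4)}
top 46 z 0.1541 angle hist {np.int64(70): np.int64(3), np.int64(80): np.int64(16), np.int64(90): np.int64(21), np.int64(100): np.int64(6)}
```

step_arm(
  deltas=[
    [0,0,0,0,0,-2,-1],
    [0,0,0,0,0,-2,-1],
    [0,0,0,0,0,0,-1],
  ],
)

```text
clock: 12.4
tcp_pos: [0.5712, -0.0139, 0.1292]
orientation: [0.0, 0.679, 0.734, -0.0]
wrist_force: [-3.3, -3.3, 6.3]
finger_gap: 0.0205
grip_force: 59.2
```

```bash
python3 s.py
python3 - <<'E'
from h import *
o=[]
for n,(v,u) in(('top',(224,331)),('scene',(235,321))):
    c=snap(n); o.append(c['image'][v-30:v+30,u-30:u+30])
save(np.hstack(o),'turn.png',6)
E
```

```text
12.4 [ 0.5712 -0.0139  0.1292] 0.0205 yaw 4.4 [-3.3 -3.3  6.3] [-0.727  0.754  0.141] 59.155433177948 j6 1.329893724277943
```

View pics/turn.png

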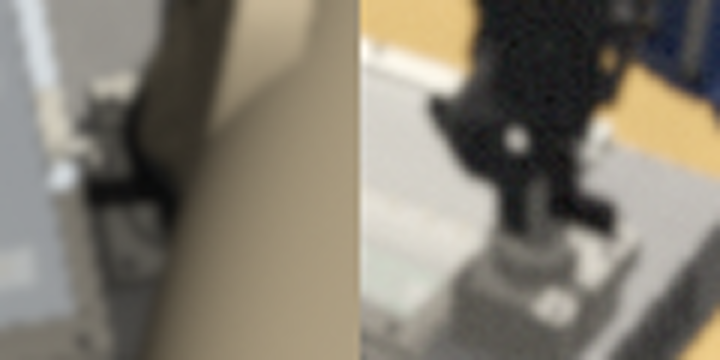

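The top view shows the bar at (90–165,187), nearly along the box's length. The blade has up to about 8° of play in its slot, so the barrel's stop should come at a bar angle near 98°. I'll continue in small steps until the torque rises.

step_arm(
  deltas=[
    [0,0,0,0,0,-1.5,-1],
    [0,0,0,0,0,-1.5,-1],
    [0,0,0,0,0,0,-1],
  ],
)

```text
clock: 12.8
tcp_pos: [0.5712, -0.0139, 0.1292]
orientation: [0.0, 0.698, 0.716, -0.0]
wrist_force: [-3.8, -3.3, 5.8]
finger_gap: 0.0203
grip_force: 59.2
```

```bash
python3 s.py
```

```text
12.8 [ 0.5712 -0.0139  0.1292] 0.0203 yaw 1.4 [-3.8 -3.3  5.8] [-0.634  0.711  0.217] 59.176016449928284 j6 1.3819590074431995
```

step_arm(
  deltas=[
    [0,0,0,0,0,-1.5,-1],
    [0,0,0,0,0,-1.5,-1],
    [0,0,0,0,0,0,-1],
  ],
)

```text
clock: 13.1
tcp_pos: [0.5712, -0.0139, 0.1292]
orientation: [0.0, 0.717, 0.698, -0.001]
wrist_force: [-3.0, -4.4, 6.0]
finger_gap: 0.0204
grip_force: 59.2
```

```bash
python3 s.py
```

```text
13.1 [ 0.5712 -0.0139  0.1292] 0.0204 yaw -1.5 [-3.  -4.4  6. ] [-0.727  0.788  0.557] 59.17279779911041 j6 1.433605695644981
```

Torque climbed to 0.56 N m, so this is the stop. I'll relax the grip, release and back away upwards.

step_arm(
  deltas=[
    [0,0,0.8,0,0,2.5,-1],
    [0,0,0,0,0,0,0],
    [0,0,0,0,0,0,0],
    [0,0,0,0,0,0,0],
    [0,0,10,0,0,0,0],
  ],
  newtons=20,
)

```text
clock: 13.6
tcp_pos: [0.5705, -0.013, 0.1383]
orientation: [-0.001, 0.702, 0.712, -0.001]
wrist_force: [-0.5, 1.0, -0.5]
finger_gap: 0.0427
grip_force: 0.0
```

step_arm(
  deltas=[
    [0,0,20,0,0,0,0],
    [0,0,35,0,0,0,0],
    [0,0,40,0,0,0,0],
    [-10,50,0,0,0,0,0],
    [-10,50,0,0,0,0,0],
  ],
)

```text
clock: 14.1
tcp_pos: [0.5533, 0.0846, 0.2371]
orientation: [0.002, 0.704, 0.71, 0.002]
wrist_force: [0.4, 1.0, -0.8]
finger_gap: 0.0427
grip_force: 0.0
```

step_arm(
  deltas=[
    [-10,50,0,0,0,0,0],
    [-10,50,0,0,0,0,0],
    [0,0,0,0,0,0,0],
  ],
)

```text
clock: 14.4
tcp_pos: [0.5306, 0.1882, 0.2354]
orientation: [-0.001, 0.7, 0.714, 0.001]
wrist_force: [0.9, -0.6, 0.2]
finger_gap: 0.0427
grip_force: 0.0
```

```bash
python3 s.py
python3 - <<'E'
from h import *
o=[]
for n,(v,u) in(('top',(224,331)),('scene',(238,315))):
    c=snap(n); P=world(c); x,y,z=P[...,0],P[...,1],P[...,2]
    m=(z>.142)&(z<.175)&(abs(x-.57)<.06)&(abs(y+.014)<.05); q=P[m]
    w,V=np.linalg.eigh(np.cov(q[:,:2].T)); print(n,len(q),q.mean(0).round(4),np.degrees(np.arctan2(V[1,1],V[0,1]))%180-180,np.ptp((q[:,:2])@V,axis=0))
    m=(z>.1)&(z<.125)&(c['image'].max(-1)<75)&(x>.48)&(x<.66)&(y>.08)&(y<.2); print('handle',m.sum(),P[m].mean(0))
    o.append(c['image'][v-35:v+35,u-45:u+25])
save(np.hstack(o),'end.png',5.6)
E
```

```text
14.4 [0.5306 0.1882 0.2354] 0.0427 yaw 1.2 [ 0.9 -0.6  0.2] [-0.041  0.048 -0.043] 0.0 j6 1.747657395755651
top 192 [ 0.5717 -0.0106  0.1551] -86.17842380082546 [0.02091081 0.08049286]
handle 0 [nan nan nan]
scene 189 [ 0.5659 -0.0187  0.1516] -85.95432883273924 [0.02227685 0.0801206 ]
handle 98 [0.55086657 0.13783085 0.11388434]<stdin>:7: RuntimeWarning: Mean of empty slice.
  ret = um.true_divide(
```

View pics/end.png

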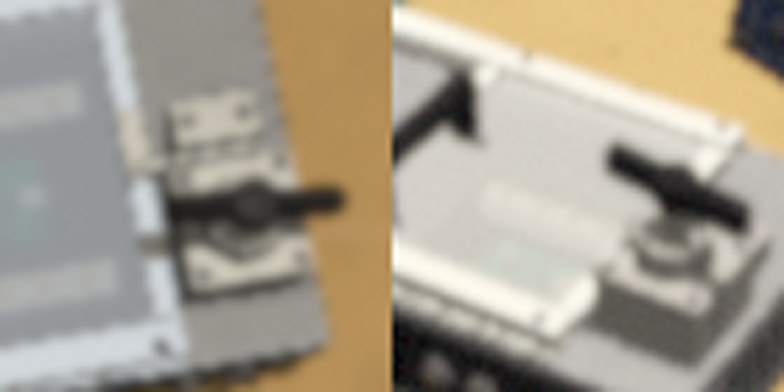

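The key now stands 12 mm lower with its bar at about 97.6° clockwise, which is the 90° stop plus about 8° of blade play. The bolt shows across the gap into the keeper at (155,240), and the guard handle hasn't moved. I'll hand in.

```bash
python3 -c "
from workcell import *
print(hand_in())"
```

```text
the job is handed in; nothing more can be done
None
```

The guard is shut and locked: the key dropped into its slot and was turned clockwise to the stop, putting the bolt through the keeper, and it was left standing in the lock; the job is handed in, result not shown.

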